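# Roll the full food crate along the roller track to the pointer

### The arm

A 6-joint arm with a two-finger parallel gripper is mounted at the origin on the work surface. World frame = base frame: x ahead of the robot, y to its left, z up, the work surface at z = 0. Lengths are in mm, angles in rad, forces in N, time in s.
With the tool pointing down it reaches from about 375 to 925 mm from the base axis. Payload 5.7 kg.
Tool frame: the origin (TCP) lies on the centre line of the jaws, within the pads' length; the fingertips stand 17 mm ahead of it and the grasp point (between the pads) lies 2 mm behind it; z points along the fingers, y is the line along which they close (so a half turn about z gives the same grasp; the last joint's range is limited). The gripper opens to 88 mm and grips with 3 to 60 N. Pads are 20 mm wide; open, the fingers measure 115 mm over their backs; the gripper's body (75 mm by 178 mm) begins 61 mm behind the grasp point.
Start: joints at [-1.388, 0.359, 1.51, -0, 1.272, -0.115], TCP at [176.036, -573.564, 239.623] pointing down, gripper open.
Joint ranges: [-2.97, 2.97], [-1.01, 2.36], [0.21, 2.38], [-0.96, 4.11], [0.2, 2.71], [-2.98, 2.98]. Speed limits (rad/s): [2.39, 2.39, 3.14, 3.14, 3.14, 3.14].

### API

Orientations are given as a 3x3 rotation matrix whose columns are the frame's x, y, z axes.
In Python, from cell import ctrl, optics gives the robot as it stands.
- The arm moves only by the tool arm_command, never from a script. Its argument "moves" is a list of rows, each a list of 7 numbers: the shift along the tool's x, y, z in mm, then the turn, a rotation vector about the tool's x, y, z in rad, then the closure, from -1 (fully open) to 1 (shut). In form: [[tx, ty, tz, wx, wy, wz, hand], ...]. A call has 1 to 20 rows; each row shifts and turns the commanded pose from where the row before left it, along the tool's axes as they then stand; what a row does not reach is not made up. A row lasts 1/10 s, in which the tool goes at most 50 mm and 8.59 degrees, less where a joint would pass 70% of its speed; a pose out of reach is approached as far as the arm can. A call is refused whole if a number of a shift passes 50 or a number of a turn 0.15, either way. A call with a gripper value outside its range is refused whole. The fingers move at their own pace and stop on an object; "squeeze" is the grip in N (left out, the last holds). Time passes only in rows, so rows that do not move let the fingers close. It gives the time, the measured TCP pose, the force, the opening and the grip force at its end, in the units of the state.
- ctrl.sense(): the state, without advancing time (a new reading comes with each control period).
- optics.snapshot(name): name is "scene" or "top"; returns a dict with "img" (384x512x3 uint8, red, green, blue), "intrinsics" (3x3 intrinsics, pixels), "distortion" ([k1, k2, p1, p2, k3] as OpenCV has them; the pictures are not rectified), "origin" and "attitude" of the camera in the world. Camera axes: x right, y down, z forward; pixel columns grow to the right and rows downward; lengths in mm; the calibration is good to about 2 mm. A picture is of the moment at which its call begins. There is no depth.
- ctrl.job_done(): hands the job in; it is judged then, once.
The state is a dict: "clock": time; "joint_pos": joint angles; "joint_vel": joint speeds; "joint_efforts": joint torques, N m; "ee_pos": TCP position; "eef_rot": TCP orientation; "wrist_force": force on the tool from outside, world axes, zero at the start; "moment": the same for the moment, N m; "grip_width": finger opening in mm; "grip_force": force on a finger pad.
Only numpy, scipy, OpenCV 4.12 (cv2) and the standard library are available. Lean on these libraries where they do the work, as an engineer would, in place of code of your own. Each camera call takes 0.05 s, during which the arm holds its last target. There are 200 camera calls.

### The job

Bring the full, lidded food crate to its filling place: roll it along the roller track towards the end stop and bring it to rest with its leading wall in line with the steel pointer clamped on the track, then leave it standing there, let go. The rollers run almost freely, so handle it gently, without knocks or racing, keep off its lid and never let it run into the end stop; leave the other things on the counter where they are.

Things in the scene. Friction and masses are not known exactly. Their poses are not given: they have to be found in the camera images.
- track: Fixed roller track on the counter, along its own y axis from y = -415 to +440 mm, 330 mm wide; origin on the counter midway between its side frames, z up. Crate travels to +y. Roller tops 52 mm above the counter. Guide rails at x = -134 and +134 mm, tops at 104 mm. At y = -408 mm a low lip, top at 70 mm. The lane between the rails holds only the crate.
- stop (a point): Middle of the end stop, level with the faces of its two rubber buffers: y = +410 mm in the track's frame, 82 mm above the counter. The stop plate, 105 mm high, stands 13 mm behind the buffer faces. The crate's front bumper must not reach it.
- crate (a joint): Travel of the crate along the track's +y, m. At value q its centre is at x = 0, y = q - 0.205 m in the track's frame, its leading wall at q - 0.115, its rear wall at q - 0.295. Its front bumper meets the end stop at q = 0.50; its travel backwards ends at q = -0.08. At rest at the start.
- crate_front (a point): Middle of the crate's leading (+y) end wall, 103 mm above the counter. White plastic crate, grey lid, no handles, 240 mm across and 180 mm along the track, end walls 53 to 151 mm above the counter. Each end wall carries a soft round-nosed black rubber bumper, 200 mm wide, 88 to 138 mm above the counter, 25 mm proud of the wall, nose at 113 mm.
- crate_rear (a point): Middle of the rear (-y) end wall, 103 mm above the counter. Crate with contents: nominally 3 kg (hidden, 2 to 4.3). Rolling drag about 0.01 N plus 0.6 N per m/s: time constant 5 s, from 0.1 m/s it coasts 0.35 m. The bumpers are springs of 60 N/m, hardly damped (it bounces back off a still hand), and give 20 mm. A push over 10 N or a speed over 0.3 m/s upsets the contents.
- crate_lid: The crate's grey lid, clipped on, 228 mm across, 168 mm along the track, set in 6 mm from the end walls; origin at the middle of its hinged edge on the track's -x side, 151 mm above the counter, its top at 165 mm. Not to be touched.
- pointer: Steel pointer clamped on the track's far (+x) side frame, 157 mm tall, its flat arrow tongue on top pointing at the lane. Origin on the counter under it, axes parallel to the track's. Its plane y = 0, the middle of the tongue, is the mark with which the crate's leading wall must be level. It stays clear of the crate's side.
- sauce: Bystander: brown sauce bottle, diameter 54 mm, 130 mm tall, past the rear (-y) end of the track; origin under its centre.
- steel_bowl: Bystander: steel bowl, 90 mm wide, 50 mm tall, beyond the track.
- pepper_jar: Bystander: clear jar with steel cap, diameter 52 mm, 80 mm tall, beyond the track.
- spoon: Bystander: spoon, 190 mm long, lying on the counter on the robot's side of the track.
- cup: Bystander: paper cup, 66 mm wide, 90 mm tall, on the robot's side of the track.
- mug: Bystander: white mug, 80 mm wide, 85 mm tall, near the stop end of the track.

How it is judged (in metres and radians):
At the end, for the whole second after the job is handed in: The crate's leading wall stands within 10 mm of the pointer's middle plane along the track, the crate is at rest (slower than 5 mm/s) and nothing touches it (y of crate_front in the frame of pointer between -0.01 and 0.01 m and velocity of joint crate between -0.005 and 0.005 m/s).
It fails at once if the crate runs into the end stop (its last 5 mm of travel) (value of joint crate above 0.495 m).
It fails at once if the crate is pushed or knocked with more than 10 N (contact force between any of the fingers, the arm and crate above 10 N).
It fails at once if the crate races at more than 0.3 m/s (velocity of joint crate above 0.3 m/s or velocity of joint crate below -0.3 m/s).
It fails at once if the lid is touched (over 0.5 N) (contact force between any of the arm, the fingers and crate_lid above 0.5 N).
It fails at once if a thing on the counter is moved by more than 30 mm (distance of any of sauce, steel_bowl, pepper_jar, spoon, cup, mug from where it was at the start of the episode above 0.03 m).
It also fails if it takes over 26 s, if anything falls off the work surface, if the arm or the gripper's body presses on something with over 40 N, if the wrist force passes 120 N, or if a joint passes its speed limit or range.

## Working session

There is one attempt and no reset: what is moved stays moved. The work goes in short steps, Python scripts to look and compute and a tool call to move; the robot and the scene stay as the last step left them, time stands still between calls to the robot, and variables do not carry over. Pictures are saved under pics/ and viewed, at most 10 in all, crops included, and the job is handed in when it is done.

Besides the shell and the picture viewer there is one more tool, called after ">>>" by a JSON object that holds its "method" and its "body", one argument or row to a line. arm_command: Moves the arm, as the interface text tells. Its arguments: {"type":"object","properties":{"moves":{"type":"array"},"squeeze":{"type":"number"}},"required":["moves"]}

```bash
mkdir -p pics; ls
python3 - <<'E'
from cell import ctrl, optics
import cv2
for n in("scene","top"):
    d=optics.snapshot(n); cv2.imwrite(f"pics/{n}0.png",cv2.resize(d["img"][:,:,::-1],None,fx=1.5,fy=1.5))
    print(n,d["intrinsics"],d["distortion"],d["origin"],d["attitude"])
s=ctrl.sense();print(s["clock"],s["ee_pos"],s["eef_rot"],s["wrist_force"],s["grip_width"])
E
```

```text
pics
scene [[381.0415566    0.         252.49292647]
 [  0.         381.0415566  201.15108236]
 [  0.           0.           1.        ]] [-0.11253453  0.          0.          0.          0.        ] [1139.5075822  -323.48914384 1043.34121319] [[ 0.49500699  0.68331987 -0.53669548]
 [ 0.86877319 -0.39932045  0.29287595]
 [-0.01418552 -0.61124229 -0.79131639]]
top [[410.98477651   0.         253.33263389]
 [  0.         410.98477651 190.75575022]
 [  0.           0.           1.        ]] [0.02247287 0.         0.         0.         0.        ] [ 227.21638232   61.19376292 1721.88254769] [[-1.26599416e-02 -9.86573086e-01  1.62828966e-01]
 [-9.99916723e-01  1.28987752e-02  4.09615187e-04]
 [-2.50440955e-03 -1.62810220e-01 -9.86654225e-01]]
0.1 [ 175.92688183 -573.03064035  238.92533161] [[ 9.55990117e-01  2.93398724e-01 -2.92856842e-04]
 [ 2.93398813e-01 -9.55988830e-01  1.57934496e-03]
 [ 1.83409927e-04 -1.59576202e-03 -9.99998710e-01]] [ 0.40054854  0.09793696 -0.49974589] 88.30069674659596
```

View pics/scene0.png

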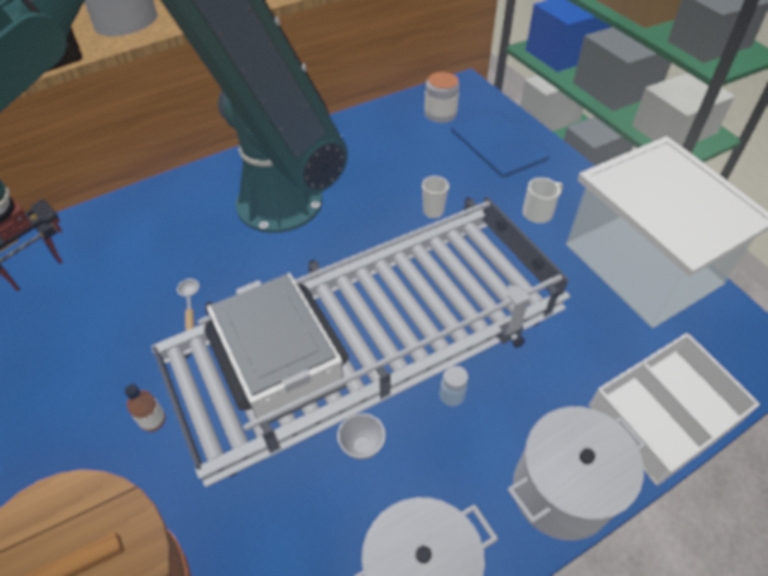

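View pics/top0.png

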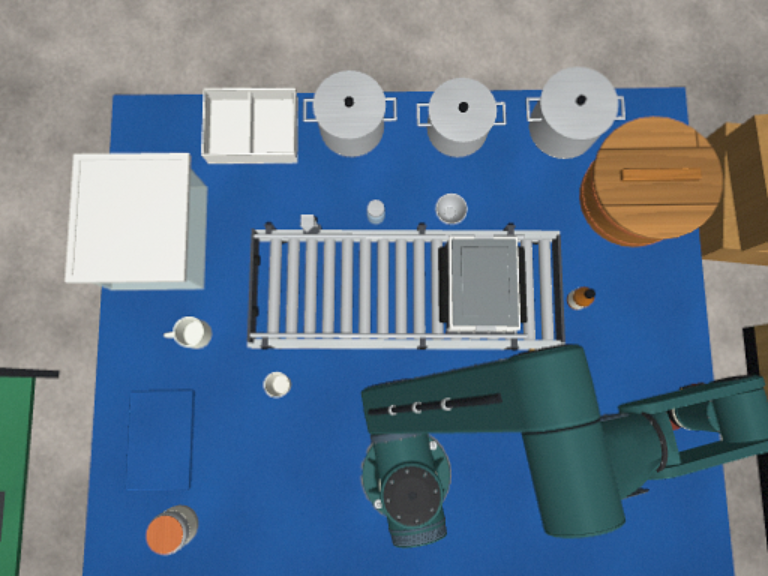

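The scene view shows the crate near the track's rear end with the sauce bottle behind it. The top view (1.5x) shows the crate centred at about (484,284), its bumpers at columns 443 and 524, the pointer at about (308,222), and the track spanning columns 250–562. Next I'll zoom in on the track in the top view.

```bash
cat > h.py <<'E'
import numpy as np, cv2
from cell import ctrl, optics
def ray(d,uv,z):
    K=np.array(d["intrinsics"]);D=np.array(d["distortion"]);R=np.array(d["attitude"]);o=np.array(d["origin"])
    p=cv2.undistortPoints(np.array(uv,float).reshape(-1,1,2),K,D).reshape(-1,2)
    r=np.c_[p,np.ones(len(p))]@R.T
    return o+r*((z-o[2])/r[:,2])[:,None]
E
python3 - <<'E'
from h import *
im=cv2.imread("pics/top0.png") 
d=optics.snapshot("top"); g=d["img"][:,:,::-1]
c=g[135:240,160:390]; cv2.imwrite("pics/c1.png",cv2.resize(c,None,fx=3.4,fy=3.4,interpolation=cv2.INTER_CUBIC))
gr=cv2.cvtColor(g,cv2.COLOR_BGR2GRAY)
for r in(175,190,205): print(r,gr[r,285:360].tolist())
print(gr[140:232,300].tolist());print(gr[140:232,345].tolist())
print(gr[140:160,195:217])
E
```

```text
175 [86, 78, 97, 146, 171, 191, 193, 51, 23, 30, 34, 33, 33, 46, 148, 255, 122, 139, 135, 136, 134, 130, 104, 144, 136, 134, 135, 135, 134, 136, 134, 134, 134, 137, 135, 133, 134, 133, 134, 135, 135, 138, 137, 135, 134, 134, 135, 134, 135, 136, 136, 134, 132, 135, 134, 133, 134, 133, 133, 174, 206, 19, 34, 31, 37, 143, 198, 198, 187, 179, 84, 84, 84, 81, 85]
190 [82, 80, 91, 143, 165, 188, 190, 99, 16, 31, 35, 33, 32, 29, 125, 255, 147, 135, 137, 138, 137, 133, 142, 160, 136, 136, 137, 138, 136, 138, 138, 136, 137, 136, 136, 137, 138, 135, 137, 136, 137, 138, 135, 134, 136, 136, 135, 138, 135, 136, 135, 136, 139, 134, 122, 137, 135, 135, 132, 140, 210, 67, 28, 34, 27, 70, 197, 196, 193, 186, 141, 80, 85, 81, 83]
205 [83, 83, 94, 136, 166, 184, 195, 150, 18, 31, 29, 37, 29, 34, 127, 255, 195, 123, 139, 139, 136, 137, 138, 136, 136, 138, 140, 138, 135, 138, 138, 138, 137, 138, 140, 138, 137, 137, 136, 139, 136, 137, 136, 136, 136, 137, 137, 138, 139, 135, 136, 135, 137, 138, 134, 135, 135, 135, 135, 135, 161, 207, 25, 37, 30, 31, 144, 197, 199, 191, 184, 87, 85, 86, 84]
[195, 191, 196,
[... 2046 characters left out ...]
6 183 128  84  76  81  80  83
   79  51  72  72]
 [192 190 192 190 189 190 182 140 164 201 182 125  83  80  80  82  83  94
  145 191 193 190]
 [210 206 206 210 206 208 196 108 101 147 126  82  80  80  83  80  74  91
  157 213 209 209]
 [178 179 177 177 176 179 168  98  67  80  76  69  73  73  75  73  83 136
  165 173 174 173]
 [170 170 168 171 169 171 170 162 161 158 159 159 160 159 159 158 159 165
  169 167 168 167]
 [218 219 218 220 216 220 219 219 219 222 220 220 221 221 221 219 220 219
  215 218 216 214]
 [186 185 192 190 190 187 189 188 188 192 190 189 191 190 194 192 192 192
  192 192 191 190]
 [191 188 183 177 179 202 202 202 198 171 177 184 190 190 186 178 187 200
  200 200 195 170]]
```

View pics/c1.png

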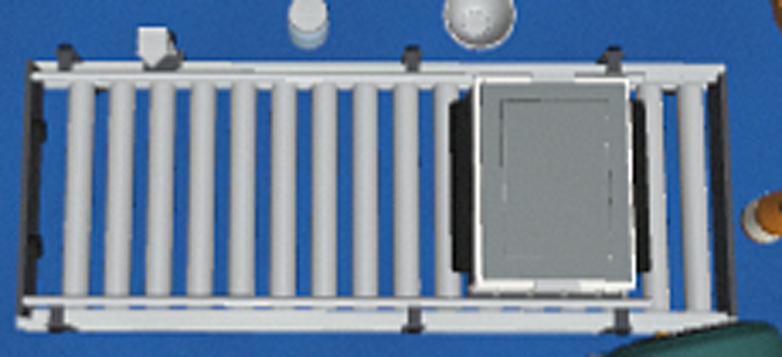

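The crop (3.4x, offset (160,135)) shows the pointer's arrow tip at full-image pixel (204.2,153.5). The crate's leading top edge is at column 299.1 and the track lies nearly along the image rows.

```bash
python3 - <<'E'
from h import *
d=optics.snapshot("top"); gr=cv2.cvtColor(d["img"],cv2.COLOR_RGB2GRAY).astype(float)
# far frame outer edge: blue->white crossing, per column
P=[]
for c in list(range(215,275))+list(range(285,330)):
    col=gr[149:158,c]; i=np.where((col[:-1]<135)&(col[1:]>=135))[0]
    if len(i): i=i[0];P.append((c,149+i+(135-col[i])/(col[i+1]-col[i])))
P=np.array(P);W=ray(d,P,60);f=np.polyfit(W[:,1],W[:,0],1)
f=np.polyfit(W[:,1],W[:,0],1);r=W[:,0]-np.polyval(f,W[:,1]);k=abs(r)<3;f=np.polyfit(W[k,1],W[k,0],1)
print("far edge",len(P),k.sum(),f,"std",r[k].std())
a=-f[0]; u=np.array([-np.sin(a),np.cos(a)]) # track +y dir
print("dir",u)
rim=ray(d,[(299.1,175),(299.1,190),(299.1,205)],151);print("lead edge",rim, rim[:,:2]@u)
rear=ray(d,[(345.1,175),(345.4,190),(346.2,205)],151);print("rear",rear,rear[:,:2]@u)
cor=ray(d,[(300+0,157.5),(345,158),(300,220.5),(346,221)],151);print(cor)
pt=ray(d,[(204.2,153),(204.2,144)],157);print("ptr",pt,pt[:,:2]@u)
E
python3 - <<'E'
from h import *
d=optics.snapshot("scene");cv2.imwrite("pics/s1.png",cv2.resize(d["img"][140:320,100:390,::-1],None,fx=2.7,fy=2.7,interpolation=cv2.INTER_CUBIC))
E
```

```text
far edge 105 105 [1.84604606e-02 6.60819766e+02] std 0.362003161891834
dir [0.01845941 0.99982961]
lead edge [[ 546.34403477 -117.24928807  151.        ]
 [ 487.11041951 -115.43142836  151.        ]
 [ 428.58541685 -113.62478198  151.        ]] [-107.14412034 -106.41998809 -105.69398668]
rear [[ 543.93599673 -296.05875891  151.        ]
 [ 484.76807831 -294.33059501  151.        ]
 [ 426.28418305 -294.51909457  151.        ]] [-285.9675749  -285.33191045 -286.59995622]
[[ 616.30001487 -122.91193234  151.        ]
 [ 611.83869056 -298.95413525  151.        ]
 [ 368.80845418 -115.20972799  151.        ]
 [ 364.73028405 -290.68197151  151.        ]]
ptr [[637.89250181 252.41771892 157.        ]
 [674.29930607 252.64567812 157.        ]] [264.14983016 265.04979872]
```

View pics/s1.png

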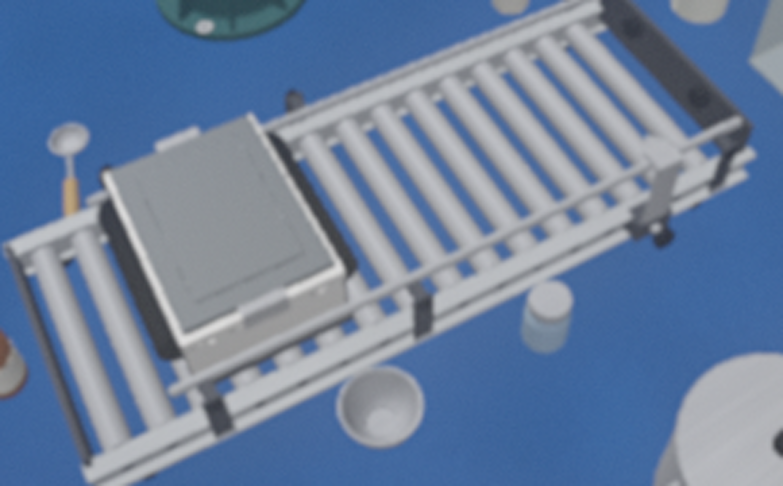

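>>> {"method": "arm_command", "body": {
  "moves": [
    [0,0,0,0,0,-0.1393,-1],
    [0,0,0,0,0,-0.1393,-1],
    [0,0,0,0,0,-0.1393,-1],
    [0,0,0,0,0,-0.1393,-1],
    [0,0,0,0,0,-0.1393,-1],
    [0,0,0,0,0,-0.1393,-1],
    [0,0,0,0,0,-0.1393,-1],
    [0,0,0,0,0,-0.1393,-1],
    [0,0,0,0,0,-0.1393,-1],
    [28,38,0,0,0,0,-1],
    [28,38,0,0,0,0,-1],
    [28,38,0,0,0,0,-1],
    [28,38,0,0,0,0,-1],
    [28,38,0,0,0,0,-1],
    [28,38,0,0,0,0,-1],
    [28,38,0,0,0,0,-1],
    [28,38,0,0,0,0,-1],
    [0,0,0,0,0,0,-1]
  ]
}}

```text
clock: 2.05
ee_pos: [488.5, -351.9, 239.6]
eef_rot: [[0.014, 1.0, 0.002], [1.0, -0.014, 0.001], [0.001, 0.002, -1.0]]
wrist_force: [0.1, 0.2, -0.1]
grip_width: 88.1
grip_force: 0.0
```

>>> {"method": "arm_command", "body": {
  "moves": [
    [0,0,40,0,0,0,-1],
    [0,0,40,0,0,0,-1],
    [0,0,39,0,0,0,-1],
    [0,0,0,0,0,0,-1],
    [3,0,0,0,0,0,-1],
    [6.5,0,0,0,0,0,-1],
    [6.5,0,0,0,0,0,-1],
    [6.5,0,0,0,0,0,-1],
    [6.5,0,0,0,0,0,-1],
    [6.5,0,0,0,0,0,-1],
    [6.5,0,0,0,0,0,-1],
    [6.5,0,0,0,0,0,-1],
    [6.5,0,0,0,0,0,-1],
    [6.5,0,0,0,0,0,-1],
    [6.5,0,0,0,0,0,-1]
  ]
}}

```text
clock: 3.55
ee_pos: [485.6, -286.8, 120.5]
eef_rot: [[0.019, 1.0, -0.0], [1.0, -0.019, 0.0], [0.0, -0.0, -1.0]]
wrist_force: [-0.2, -0.8, 0.8]
grip_width: 87.5
grip_force: 0.2
```

```bash
cat >> h.py <<'E'
U=np.array([.01846,.99983])
def lead():
    t=ctrl.sense()["clock"];d=optics.snapshot("top");g=cv2.cvtColor(d["img"],cv2.COLOR_RGB2GRAY).astype(float);P=[]
    for r in range(172,212):
        w=g[r]
        for c in range(320,185,-1):
            if w[c:c+2].max()>235 and w[c-6:c-2].max()<60 and w[c-1]<235:
                # subpixel crossing of 140
                i=c-2 
                while w[i+1]<140:i+=1
                P.append((i+(140-w[i])/(w[i+1]-w[i]),r));break
    if len(P)<4: return t,len(P),None
    s=ray(d,P,151)[:,:2]@U
    return round(t,2),len(P),round(float(np.median(s)),1),round(float(s.std()),1)
E
python3 -c "
from h import *
print(lead(),ctrl.sense()['wrist_force']);print(lead(),ctrl.sense()['wrist_force'])"
```

```text
(3.55, 14, -67.9, 0.3) [0.29078977 1.11286355 0.24914544]
(3.6, 5, -60.6, 0.0) [ 0.35196947  0.74312993 -0.76977432]
```

>>> {"method": "arm_command", "body": {
  "moves": [
    [-5,0,-40,0,0,0,-1],
    [0,0,-40,0,0,0,-1],
    [0,0,-40,0,0,0,-1],
    [47,0,0,0,0,0,-1],
    [47,0,0,0,0,0,-1],
    [47,0,0,0,0,0,-1],
    [47,0,0,0,0,0,-1],
    [47,0,0,0,0,0,-1],
    [47,0,0,0,0,0,-1],
    [47,0,0,0,0,0,-1],
    [47,0,0,0,0,0,-1],
    [47,0,0,0,0,0,-1],
    [47,0,0,0,0,0,-1],
    [47,0,0,0,0,0,-1],
    [47,0,0,0,0,0,-1]
  ]
}}

```text
clock: 5.15
ee_pos: [495.9, 273.3, 240.6]
eef_rot: [[0.019, 1.0, -0.0], [1.0, -0.019, -0.0], [-0.0, -0.0, -1.0]]
wrist_force: [2.2, 0.3, 0.7]
grip_width: 87.9
grip_force: 0.0
```

```bash
python3 -c "
from h import *
print(lead());s=ctrl.sense();print(s['ee_pos'],s['clock']);cv2.imwrite('pics/t2.png',cv2.resize(optics.snapshot('top')['img'][100:280,150:400,::-1],None,fx=3,fy=3))"
```

```text
(5.15, 27, 102.4, 0.2)
[496.19976136 280.10194426 240.79470602] 5.2
```

View pics/t2.png

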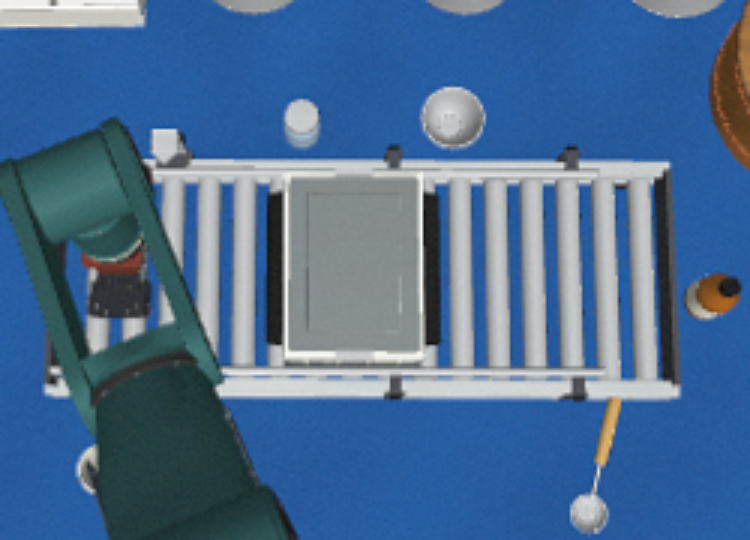

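The crate's leading edge is at crop column ~285 (s≈102–106 mm) and the arm is waiting over the stop end. The arm will hide the front edge as the crate comes closer, so I'll track the rear edge from here.

>>> {"method": "arm_command", "body": {
  "moves": [
    [0,0,40,0,0,0,-1],
    [0,0,40,0,0,0,-1],
    [0,0,40,0,0,0,-1]
  ]
}}

```text
clock: 5.55
ee_pos: [496.4, 270.9, 119.7]
eef_rot: [[0.019, 1.0, 0.001], [1.0, -0.019, 0.0], [0.0, 0.001, -1.0]]
wrist_force: [0.8, 0.9, -0.4]
grip_width: 88.0
grip_force: 0.0
```

```bash
cat >> h.py <<'E'
def rear():
    t=ctrl.sense()["clock"];d=optics.snapshot("top");g=cv2.cvtColor(d["img"],cv2.COLOR_RGB2GRAY).astype(float);P=[]
    for r in range(168,214):
        w=g[r]
        for c in range(235,352):
            if max(w[c],w[c-1])>165 and w[c+2:c+5].max()<70 and w[c+1]<165 and w[c]>=110:
                P.append((c+(w[c]-110)/(w[c]-w[c+1]),r));break
    if len(P)<4: return t,len(P),None
    s=ray(d,P,151)[:,:2]@U
    return round(t,2),len(P),round(float(np.median(s)),1),round(float(s.std()),1)
E
python3 -c "
from h import *
print(lead());print(rear());s=ctrl.sense();print(s['ee_pos'],s['clock'])"
```

```text
(5.55, 35, 137.5, 0.5)
(5.6, 46, -39.3, 0.2)
[492.22831096 268.98023791 115.98109579] 5.65
```

>>> {"method": "arm_command", "body": {
  "moves": [
    [-8,0,0,0,0,0,-1],
    [-7,0,0,0,0,0,-1],
    [0,0,0,0,0,0,-1],
    [0,0,0,0,0,0,-1]
  ]
}}

```text
clock: 6.05
ee_pos: [497.3, 256.3, 122.5]
eef_rot: [[0.02, 1.0, 0.003], [1.0, -0.02, 0.001], [0.001, 0.003, -1.0]]
wrist_force: [0.4, -0.1, -0.5]
grip_width: 87.7
grip_force: 0.0
```

```bash
python3 -c "
from h import *
print(lead());print(rear());print(rear());s=ctrl.sense();print(s['ee_pos'],s['clock'])"
```

```text
(6.05, 17, 177.3, 0.2)
(6.1, 46, -0.1, 0.1)
(6.15, 46, 3.8, 0.1)
[496.58621123 256.61752254 121.54944531] 6.2
```

>>> {"method": "arm_command", "body": {
  "moves": [
    [0,0,0,0,0,0,-1],
    [0,0,0,0,0,0,-1],
    [0,0,0,0,0,0,-1]
  ]
}}

```text
clock: 6.5
ee_pos: [496.0, 256.5, 120.6]
eef_rot: [[0.019, 1.0, -0.0], [1.0, -0.019, 0.0], [0.0, -0.0, -1.0]]
wrist_force: [-0.4, 0.5, 0.8]
grip_width: 87.8
grip_force: 0.0
```

```bash
python3 -c "
from h import *
print(rear());s=ctrl.sense();print(s['ee_pos'],s['clock'])"
```

```text
(6.5, 46, 30.9, 0.1)
[496.01668655 256.50369528 120.63235152] 6.55
```

>>> {"method": "arm_command", "body": {
  "moves": [
    [3.3,0,0,0,0,0,-1],
    [3.5,0,0,0,0,0,-1],
    [3.5,0,0,0,0,0,-1],
    [3.5,0,0,0,0,0,-1],
    [3.5,0,0,0,0,0,-1],
    [3.5,0,0,0,0,0,-1],
    [3.5,0,0,0,0,0,-1],
    [3.5,0,0,0,0,0,-1],
    [3.5,0,0,0,0,0,-1]
  ]
}}

```text
clock: 7.45
ee_pos: [496.7, 288.1, 120.7]
eef_rot: [[0.019, 1.0, -0.0], [1.0, -0.019, 0.0], [0.0, -0.0, -1.0]]
wrist_force: [0.1, -0.5, 0.1]
grip_width: 87.5
grip_force: 0.2
```

```bash
python3 -c "
from h import *
print(rear());s=ctrl.sense();print(s['ee_pos'],s['clock'],s['wrist_force'])"
```

```text
(7.45, 46, 86.7, 0.5)
[496.75010392 288.53679112 120.7160855 ] 7.5 [-0.30896231  1.20699947  0.21793387]
```

>>> {"method": "arm_command", "body": {
  "moves": [
    [6,0,0,0,0,0,-1],
    [12,0,0,0,0,0,-1],
    [12,0,0,0,0,0,-1],
    [0,0,0,0,0,0,-1]
  ]
}}

```text
clock: 7.9
ee_pos: [497.6, 319.7, 120.8]
eef_rot: [[0.018, 1.0, 0.001], [1.0, -0.018, 0.001], [0.001, 0.001, -1.0]]
wrist_force: [-0.0, 0.2, 0.3]
grip_width: 87.6
grip_force: 0.0
```

```bash
python3 -c "
from h import *
print(rear());print(rear());s=ctrl.sense();print(s['ee_pos'],s['clock'],s['wrist_force'])"
```

```text
(7.9, 46, 93.2, 0.2)
(7.95, 46, 93.6, 0.3)
[497.20357182 318.20277775 120.62606839] 8.0 [-0.53378127 -0.19238672  0.30872254]
```

>>> {"method": "arm_command", "body": {
  "moves": [
    [-6,0,0,0,0,0,-1],
    [-4,0,0,0,0,0,-1],
    [0,0,0,0,0,0,-1]
  ]
}}

```text
clock: 8.3
ee_pos: [496.9, 306.6, 120.7]
eef_rot: [[0.02, 1.0, -0.0], [1.0, -0.02, -0.0], [-0.0, -0.0, -1.0]]
wrist_force: [0.3, -0.7, 0.4]
grip_width: 87.8
grip_force: 0.0
```

```bash
python3 -c "
from h import *
print(rear());s=ctrl.sense();print(s['ee_pos'],s['clock'],s['wrist_force'])"
```

```text
(8.3, 46, 97.5, 0.4)
[497.0460734  306.93051834 120.71523659] 8.35 [ 0.08729105 -0.07594257  0.37867093]
```

>>> {"method": "arm_command", "body": {
  "moves": [
    [-0.2,0,0,0,0,0,-1],
    [-0.2,0,0,0,0,0,-1],
    [-0.2,0,0,0,0,0,-1],
    [-0.2,0,0,0,0,0,-1],
    [-0.2,0,0,0,0,0,-1],
    [-0.2,0,0,0,0,0,-1],
    [-0.2,0,0,0,0,0,-1],
    [-0.2,0,0,0,0,0,-1],
    [-0.2,0,0,0,0,0,-1],
    [-0.2,0,0,0,0,0,-1],
    [-0.2,0,0,0,0,0,-1],
    [-0.2,0,0,0,0,0,-1]
  ]
}}

```text
clock: 9.55
ee_pos: [497.0, 305.3, 120.7]
eef_rot: [[0.019, 1.0, -0.0], [1.0, -0.019, 0.0], [0.0, -0.0, -1.0]]
wrist_force: [0.3, 1.0, -0.0]
grip_width: 87.9
grip_force: 0.0
```

```bash
python3 -c "
from h import *
for i in range(3):print(rear())
s=ctrl.sense();print(s['ee_pos'],s['clock'],s['wrist_force'])"
```

```text
(9.55, 46, 95.9, 0.2)
(9.6, 46, 95.2, 0.5)
(9.65, 46, 93.8, 0.4)
[497.05413559 305.29615343 120.71078023] 9.7 [-0.48835383 -0.27969399  0.22733183]
```

>>> {"method": "arm_command", "body": {
  "moves": [
    [0,0,0,0,0,0,-1],
    [0,0,0,0,0,0,-1],
    [0,0,0,0,0,0,-1],
    [0,0,0,0,0,0,-1],
    [0,0,0,0,0,0,-1]
  ]
}}

```text
clock: 10.2
ee_pos: [497.1, 305.3, 120.7]
eef_rot: [[0.019, 1.0, -0.0], [1.0, -0.019, 0.0], [0.0, -0.0, -1.0]]
wrist_force: [-0.4, 0.7, 0.6]
grip_width: 87.9
grip_force: 0.0
```

```bash
python3 -c "
from h import *
print(rear());print(rear());print(ctrl.sense()['clock'])"
```

```text
(10.2, 46, 89.3, 0.2)
(10.25, 46, 89.1, 0.2)
10.3
```

>>> {"method": "arm_command", "body": {
  "moves": [
    [0,0,0,0,0,0,-1],
    [0,0,0,0,0,0,-1],
    [0,0,0,0,0,0,-1],
    [0,0,0,0,0,0,-1],
    [0,0,0,0,0,0,-1],
    [0,0,0,0,0,0,-1],
    [0,0,0,0,0,0,-1],
    [0,0,0,0,0,0,-1],
    [0,0,0,0,0,0,-1],
    [0,0,0,0,0,0,-1],
    [0,0,0,0,0,0,-1],
    [0,0,0,0,0,0,-1]
  ]
}}

```text
clock: 11.5
ee_pos: [497.0, 305.3, 120.7]
eef_rot: [[0.019, 1.0, -0.0], [1.0, -0.019, 0.0], [0.0, -0.0, -1.0]]
wrist_force: [0.2, -0.4, -0.1]
grip_width: 88.1
grip_force: 0.0
```

```bash
python3 -c "
from h import *
print(rear());print(rear());print(ctrl.sense()['clock'])"
```

```text
(11.5, 46, 83.7, 0.3)
(11.55, 46, 83.5, 0.5)
11.6
```

>>> {"method": "arm_command", "body": {
  "moves": [
    [0,0,-40,0,0,0,-1],
    [0,0,-40,0,0,0,-1],
    [0,0,-40,0,0,0,-1],
    [-45,0,0,0,0,0,-1],
    [-45,0,0,0,0,0,-1],
    [-45,0,0,0,0,0,-1],
    [-45,0,0,0,0,0,-1],
    [-45,0,0,0,0,0,-1],
    [-45,0,0,0,0,0,-1],
    [-45,0,0,0,0,0,-1],
    [-45,0,0,0,0,0,-1],
    [-45,0,0,0,0,0,-1],
    [-45,0,0,0,0,0,-1],
    [0,0,0,0,0,0,-1]
  ]
}}

```text
clock: 13.0
ee_pos: [488.7, -149.8, 240.9]
eef_rot: [[0.024, 1.0, 0.001], [1.0, -0.024, -0.003], [-0.003, 0.001, -1.0]]
wrist_force: [0.9, 0.2, -0.5]
grip_width: 87.8
grip_force: 0.0
```

```bash
python3 -c "
from h import *
print(lead());print(lead());print(rear());print(ctrl.sense()['clock']);cv2.imwrite('pics/t3.png',cv2.resize(optics.snapshot('top')['img'][120:250,150:350,::-1],None,fx=3.8,fy=3.8))"
```

```text
(13.0, 6, 263.2, 0.2)
(13.05, 6, 263.2, 0.2)
(13.1, 46, 81.4, 0.2)
13.15
```

View pics/t3.png

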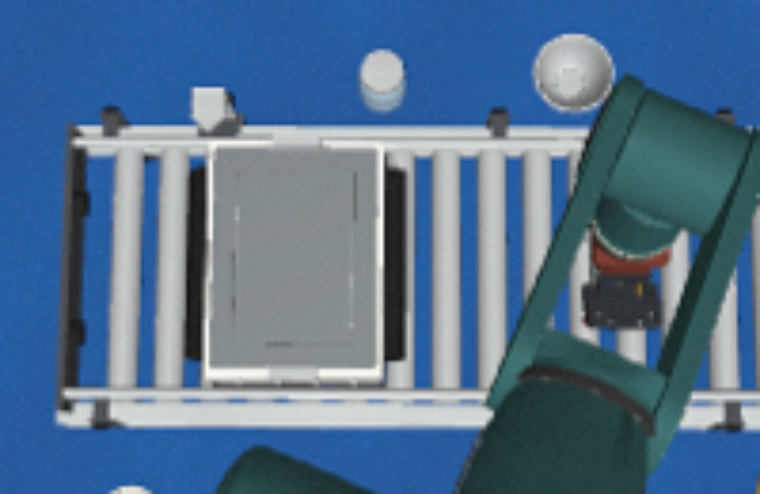

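The leading edge (crop column ~206) lines up with the pointer tongue (columns 192–226, middle ~208). The hand is clear. I'll wait a moment to confirm the crate is at rest.

>>> {"method": "arm_command", "body": {
  "moves": [
    [0,0,0,0,0,0,-1],
    [0,0,0,0,0,0,-1],
    [0,0,0,0,0,0,-1],
    [0,0,0,0,0,0,-1],
    [0,0,0,0,0,0,-1],
    [0,0,0,0,0,0,-1],
    [0,0,0,0,0,0,-1],
    [0,0,0,0,0,0,-1]
  ]
}}

```text
clock: 14.0
ee_pos: [488.4, -144.7, 240.7]
eef_rot: [[0.019, 1.0, -0.0], [1.0, -0.019, 0.0], [0.0, -0.0, -1.0]]
wrist_force: [-0.0, -0.5, -0.4]
grip_width: 87.7
grip_force: 0.0
```

```bash
python3 -c "
from h import *
a=lead();b=rear();print(a,b)
if abs(a[2]-263.2)<1.2 and abs(b[2]-81.4)<1.2: print(ctrl.job_done())"
```

```text
(14.0, 6, 263.2, 0.2) (14.05, 46, 81.4, 0.2)
the job is handed in; nothing more can be done
None
```

The job is handed in at about 14 s: the crate is at rest with its leading wall about 1 mm short of the pointer's middle plane by camera measurement, the hand is clear of it, and the judge's verdict was not shown.

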